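# Sort a mixed handful of culture ware into its trays

## Robot

A 6-joint arm with a two-finger parallel gripper is mounted at the origin on the work surface. World frame = base frame: x ahead of the robot, y to its left, z up, the work surface at z = 0. Lengths are in mm, angles in rad, forces in N, time in s.
With the tool pointing down it reaches from about 425 to 1125 mm from the base axis. Payload 14.9 kg.
Tool frame: the origin (TCP) lies at the very end of the fingers, on their centre line; the grasp point (between the pads) lies 19 mm behind it (robot.grip_depth is the z of the grasp point in the tool frame, in mm); z points along the fingers, y is the line along which they close (so a half turn about z gives the same grasp; the last joint's range is limited). The gripper opens to 91 mm and grips with 3 to 60 N. Pads are 32 mm wide; open, the fingers measure 118 mm over their backs; the gripper's body (76 mm by 178 mm) begins 60 mm behind the grasp point.
Start: joints at [1.234, 0.379, 1.734, -0, 1.028, -0.033], TCP at [209.411, 667.956, 213.932] pointing down, gripper open.
Joint ranges: [-2.77, 2.77], [-0.74, 2.19], [0, 2.66], [-1.06, 4.2], [0.31, 2.87], [-3.08, 3.08]. Speed limits (rad/s): [1.89, 1.89, 2.39, 3.14, 3.14, 3.14].

## Interface

Orientations are given as a rotation vector (axis times angle).
In Python, from station import robot, viewer, regions_of gives the robot as it stands.
- The arm moves only by the tool carry_out, never from a script. Its argument "plan" is one flat list of numbers, 5 for each row, row after row: the opening in per cent of the stroke, from 0 (shut) to 100 (fully open), then the shift along the tool's x, y, z in m, then the turn about the tool's z in rad. In form: [jaw, dx, dy, dz, turn, jaw, dx, dy, dz, turn, ...]. A call has 1 to 10 rows; each row shifts and turns the commanded pose from where the row before left it, along the tool's axes as they then stand; what a row does not reach is not made up. A row lasts 1/8 s, in which the tool goes at most 62.5 mm and 10.7 degrees, less where a joint would pass 70% of its speed; a pose out of reach is approached as far as the arm can. A call with a gripper value outside its range is refused whole. The fingers move at their own pace and stop on an object; "newtons" is the grip in N (left out, the last holds). Time passes only in rows, so rows that do not move let the fingers close. It gives the time, the measured TCP pose, the force, the opening and the grip force at its end, in the units of the state.
- robot.get_obs(): the state, without advancing time (a new reading comes with each control period).
- viewer.camera(name): name is "scene" or "side" or "wrist"; returns (picture, depth): 480x640x3 uint8, red, green, blue; 480x640 float32, mm along the optical axis (not along the pixel's ray), 0 where there is no reading.
- viewer.calibration(name): a dict with "fx", "fy", "cx", "cy" (pixels), "extrinsics" (4x4, takes a point from world to camera coordinates). Camera axes: x right, y up, looking along -z (the intrinsics and any distortion apply to the point x, -y, -z); pixel columns grow to the right and rows downward; lengths in mm; the calibration is good to about 2 mm. A picture is of the moment at which its call begins: read the wrist's pose just before it. calibration takes no time and is no camera call; for the wrist camera it gives the pose at the moment of the call.
- robot.sign_off(): hands the job in; it is judged then, once.
Trained networks look in the newest picture that a camera, given by its name, has taken for a name from the list of things; names that differ only in an ending like _2 or _b are one class to them, and where a whole thing is asked for, a point or a joint stands for the part that bears it (a point fixed in the world has none). Each returns a list of dicts, best first, with "confidence" (0 to 1); they miss things now and then, are a little off and sometimes report something else, mostly with a low value. They report only what shows in the picture. A call takes as long as a camera call. They do not tell look-alikes from the thing itself.
- regions_of(camera, thing): "region" (480x640 bool, what is visible of it) and "point" ([column, row] in pixels, amid what is visible of it).
The state is a dict: "time": time; "joint_positions": joint angles; "qvel": joint speeds; "joint_efforts": joint torques, N m; "eef_pos": TCP position; "eef_rot": TCP orientation; "wrist_force": force on the tool from outside, world axes, zero at the start; "ft_torque": the same for the moment, N m; "gripper_width": opening from 0.0 (shut) to 1.0 (fully open); "gripper_force": force on a finger pad.
Only numpy, scipy, OpenCV 4.12 (cv2) and the standard library are available. Lean on these libraries where they do the work, as an engineer would, in place of code of your own. Each camera call takes 0.05 s, during which the arm holds its last target. There are 200 camera calls.

## Task

Put away the five loose pieces of culture ware on the bench, each with its own kind: stand the two capped tubes upright in the two empty cells of the tube box, stack both culture dishes squarely on the dish that already lies in its steel tray so that they make one pile, and lay the flask flat in the other steel tray, side by side with the flask already there and with its neck pointing the same way. Keep everything the right way up on the way, set things down rather than dropping them, and leave the orange tube rack and the white and blue carton where they are.

Things in the scene. Friction and masses are not known exactly. Their poses are not given: they have to be found in the camera images.
- tube_a: Capped 30 ml sample tube (universal container), standing upright on its flat base: clear round body 28 mm diameter, ribbed blue screw cap 32 mm diameter on the top 15 mm, 93 mm tall in all, about 35 g. The two tubes are alike. Origin: centre of the underside; z up along the tube.
- tube_b: Capped 30 ml sample tube (universal container), standing upright on its flat base: clear round body 28 mm diameter, ribbed blue screw cap 32 mm diameter on the top 15 mm, 93 mm tall in all, about 35 g. The two tubes are alike. Origin: centre of the underside; z up along the tube.
- dish_a: Closed 60 mm culture dish with lid, a flat clear disc 60 mm diameter and 15 mm high, with a thin lighter rim line on the lid, lying flat, about 22 g. The two dishes are alike. Origin: centre of the underside; z up. The top is flat enough to stack on.
- dish_b: Closed 60 mm culture dish with lid, a flat clear disc 60 mm diameter and 15 mm high, with a thin lighter rim line on the lid, lying flat, about 22 g. The two dishes are alike. Origin: centre of the underside; z up. The top is flat enough to stack on.
- flask: Loose clear 25 cm2 culture flask lying flat, about 30 g: rectangular, 50 mm wide (its y), 26 mm high, straight parallel sides from x = -33 to +20 mm, shoulders narrowing to a neck and a 24 mm blue cap that ends at x = +62 mm; white patch on top. Origin: underside, 33 mm from the back end, midway across; x points along the neck to the cap, z up. Grip it across y at the origin.
- tube_box: Fixed white plastic box, 52 mm (its x) by 150 mm (its y), 50 mm high, floor and walls 3 mm thick. Three open square cells, 46 mm wide, in a row along y, centres at y = -49, 0 and +49 mm (dividers 43 mm high). The cell at +49 already holds a tube like the loose ones, fixed, its cap 96 mm up; the other two are empty. Origin: centre of the underside, z up.
- dish_tray: Fixed low stainless steel tray, 130 mm (its x) by 180 mm (its y), floor 3 mm thick, lip 12 mm high all round. Origin: centre of the underside, z up. Like the other steel tray but holds one 60 mm dish, which stays fixed at the tray's centre, its underside 3 mm and its top 18 mm above the tray's underside. Tray origin and dish centre coincide seen from above.
- flask_tray: Fixed low stainless steel tray, 130 mm (its x) by 180 mm (its y), floor 3 mm thick, lip 12 mm high all round. Origin: centre of the underside, z up. Like the other steel tray but already holds a flask like the loose one, fixed, its origin at x = -14, y = +45 mm and its neck along the tray's +x. In the free place beside it the flask's origin is at about x = -14, y = -45 mm.
- rack: Bystander, to be left alone: orange microtube rack, 62 by 245 mm and 30 mm high, with small tubes standing in it up to 56 mm; loose, beyond the trays. Origin: centre of the underside; long side along its y.
- carton: Bystander, to be left alone: small white and blue reagent carton 75 by 60 by 42 mm, loose, on the robot's right. Origin: centre of the underside.
There are look-alikes about, which are no part of the job. Leave any green or turquoise look-alike of the dish_b alone.

How it is judged:
By the outcome, as a careful person would: the job done as asked, in the order asked, and still so for the second after the job is handed in, with the robot touching nothing.
It also fails if it takes over 118 s, if anything falls off the work surface, if the arm or the gripper's body presses on something with over 40 N, if the wrist force passes 120 N, or if a joint passes its speed limit or range.

## Working session

There is one attempt and no reset: what is moved stays moved. The work goes in short steps, Python scripts to look and compute and a tool call to move; the robot and the scene stay as the last step left them, time stands still between calls to the robot, and variables do not carry over. Pictures are saved under pics/ and viewed, at most 14 in all, crops included, and the job is handed in when it is done.

Besides the shell and the picture viewer there is one more tool, called after ">>>" by a JSON object that holds its "name" and its "arguments". carry_out: Moves the arm, as the interface text tells. Its arguments: {"type":"object","properties":{"plan":{"type":"array"},"newtons":{"type":"number"}},"required":["plan"]}

```bash
mkdir -p pics; ls; cat > h.py <<'E'
import numpy as np,cv2
from station import robot,viewer,regions_of
def world(cam,cols,rows,depth,cal=None):
    c=cal or viewer.calibration(cam); d=depth
    p=np.stack([(cols-c["cx"])/c["fx"]*d,-(rows-c["cy"])/c["fy"]*d,-d,np.ones_like(d)])
    return (np.linalg.inv(np.array(c["extrinsics"]))@p)[:3].T
def save(n,p): cv2.imwrite(f"pics/{n}.png",p[:,:,::-1])
E
python3 - <<'E'
from h import *
s=robot.get_obs();print(s["time"],s["eef_pos"],s["eef_rot"])
for cam in ["scene","side"]:
    p,d=viewer.camera(cam);save(cam+"0",p);np.savez(f"{cam}0.npz",p=p,d=d)
    c=viewer.calibration(cam);print({k:v for k,v in c.items() if k!="extrinsics"})
    for t in ["tube_a","dish_a","flask","tube_box","dish_tray","flask_tray","rack","carton"]:
        for r in regions_of(cam,t):
            m=r["region"]; v,u=np.nonzero(m&(d>0))
            if len(u)==0: continue
            w=world(cam,u.astype(float),v.astype(float),d[v,u].astype(float),c)
            lo,hi=np.percentile(w,[2,98],axis=0)
            print(cam,t,round(r["confidence"],2),np.round(r["point"]),len(u),lo.round(),hi.round(),p[m].mean(0).round())
E
```

```text
pics
0.0 [209.28675325 667.57271192 213.29082285] [-4.75379465e-01 -3.10521680e+00  1.65859752e-03]
{'fx': 460.5622556772663, 'fy': 460.5622556772663, 'cx': 321.25678444643734, 'cy': 235.3345215086446}
scene tube_a 0.67 [363. 228.] 315 [440. -24.   1.] [465.   2.  94.] [ 78.  90. 105.]
scene tube_a 0.55 [483. 261.] 389 [346. 279.   2.] [373. 306.  94.] [ 73.  87. 103.]
scene tube_a 0.39 [276. 308.] 2378 [780. -86.   5.] [841. 131.  54.] [150. 104.  67.]
scene dish_a 0.86 [415. 263.] 306 [420. 125.   2.] [473. 178.  17.] [138. 149. 148.]
scene dish_a 0.81 [446. 286.] 393 [430. 236.  -0.] [488. 291.  17.] [ 43. 114.  58.]
scene dish_a 0.6 [439. 248.] 299 [294. 137.  -1.] [362. 190.  17.] [ 33. 122. 115.]
scene dish_a 0.47 [320. 189.] 163 [ 321. -325.    4.] [ 377. -272.   18.] [134. 144. 143.]
scene flask 0.83 [331. 217.] 407 [ 410. -165.    1.] [ 503. -117.   29.] [132. 139. 140.]
scene tube_box 0.85 [437. 314.] 2272 [533. 225.   1.] [613. 374.  96.] [100. 103.  98.]
scene dish_tray 0.4 [333. 216.] 448 [ 406. -198.   -1.] [ 503. -117.   29.] [132. 139. 140.]
scene flask_tray 0.87 [321
[... 672 characters left out ...]

side dish_a 0.63 [168. 211.] 306 [429. 230.  -0.] [481. 287.  17.] [ 45. 110.  59.]
side dish_a 0.6 [188. 228.] 382 [414. 119.   0.] [468. 175.  18.] [137. 140. 140.]
side tube_box 0.69 [198. 179.] 1293 [532. 219.   2.] [608. 369.  96.] [101. 100.  95.]
side tube_box 0.27 [236. 235.] 629 [434. -31.  -0.] [487.  42.  94.] [ 81.  88. 101.]
side dish_tray 0.84 [376. 286.] 4049 [ 503. -395.    1.] [ 638. -215.   19.] [136. 130. 131.]
side flask_tray 0.93 [295. 226.] 2502 [558. -99.   0.] [703.  88.  30.] [133. 128. 128.]
side rack 0.58 [349. 194.] 2086 [ 773. -102.    3.] [831. 114.  54.] [133.  89.  56.]
side carton 0.95 [404. 369.] 1958 [ 381. -541.    3.] [ 462. -468.   45.] [146. 138. 136.]
```

View pics/scene0.png

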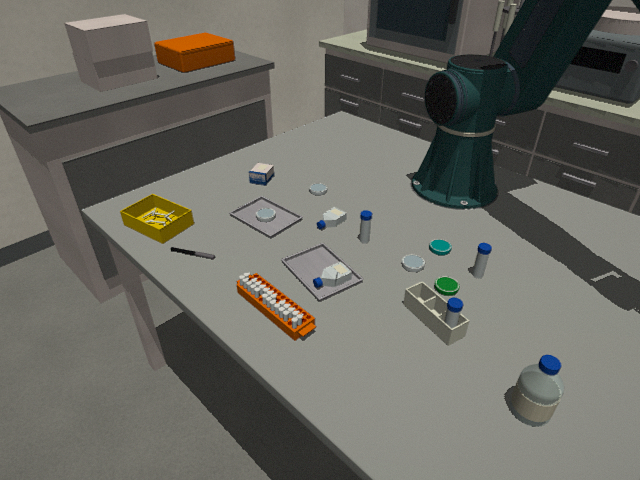

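View pics/side0.png

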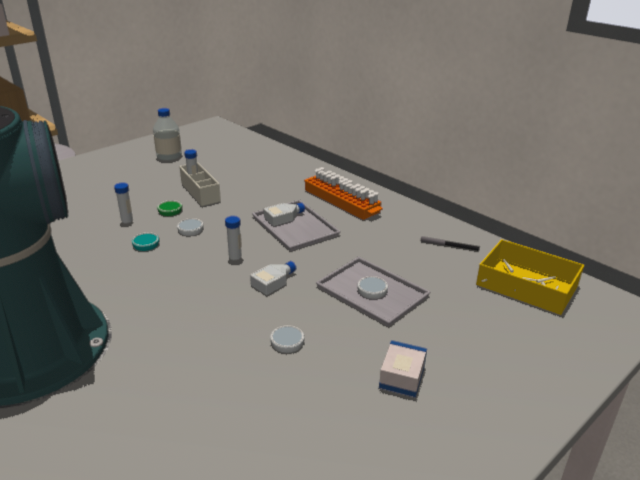

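The scene shows clear tubes at (365,227) and (483,261), clear dishes at (413,263) and (318,188), the flask at (333,217), and the turquoise/green decoys at (440,246) and (447,286). The boxes and trays match the detections. Next I fit positions and yaws.

```bash
cat > fit.py <<'E'
from h import *
def top(w,lo,hi): return w[(w[:,2]>lo)&(w[:,2]<hi)]
def rect(q):
    return cv2.minAreaRect(q[:,:2].astype(np.float32))
for cam in ["scene","side"]:
    z=np.load(f"{cam}0.npz");p,d=z["p"],z["d"].astype(float)
    v,u=np.nonzero(d>0); w=world(cam,u.astype(float),v.astype(float),d[v,u]); col=p[v,u].astype(int)
    def near(x,y,r,lo,hi): 
        m=(np.hypot(w[:,0]-x,w[:,1]-y)<r)&(w[:,2]>lo)&(w[:,2]<hi); return w[m],col[m]
    print(cam)
    for n,x,y in [("tube1",452,-12),("tube2",357,290)]:
        q,c=near(x,y,30,85,110); c0,r=cv2.minEnclosingCircle(q[:,:2].astype(np.float32)); print(n,len(q),np.round(c0),round(r),q[:,2].max().round(),q[:,:2].mean(0).round())
    for n,x,y in [("dish1",445,149),("dish2",347,-302),("fixed",570,-305)]:
        q,c=near(x,y,45,10,30); c0,r=cv2.minEnclosingCircle(q[:,:2].astype(np.float32)); print(n,len(q),np.round(c0),round(r),q[:,:2].mean(0).round(),np.median(q[:,2]).round(1))
    for n,x,y,r,lo,hi in [("box",573,298,95,35,70),("dtray",570,-305,125,6,14),("ftray",632,-3,125,6,14),("flask",450,-141,80,6,35),("fflask",640,40,75,15,35)]:
        q,c=near(x,y,r,lo,hi); b=(c[:,2]>c[:,0]+40)
        print(n,len(q),np.round(rect(q)[0]),np.round(rect(q)[1]),round(rect(q)[2],1),"mean",q.mean(0).round(),"blue",b.sum(),q[b].mean(0).round() if b.any() else "")
    q,c=near(573,298,110,75,105);print("boxtube",q.mean(0).round())
E
python3 fit.py
```

```text
scene
tube1 83 [450. -11.] 18 96.0 [453. -10.]
tube2 116 [356. 293.] 19 97.0 [360. 293.]
dish1 275 [444. 150.] 32 [446. 151.] 14.0
dish2 144 [ 346. -302.] 33 [ 349. -300.] 14.4
fixed 205 [ 574. -302.] 33 [ 575. -298.] 17.2
box 929 [572. 299.] [153.  57.] 77.0 mean [579. 307.  45.] blue 0 
dtray 411 [ 573. -303.] [138. 191.] 3.7 mean [ 573. -300.   10.] blue 0 
ftray 568 [634.  -3.] [187. 138.] 78.1 mean [636.   8.  11.] blue 7 [688.  35.  13.]
flask 378 [ 455. -142.] [97. 54.] 4.0 mean [ 453. -137.   22.] blue 53 [ 497. -140.   19.]
fflask 527 [648.  52.] [ 75. 127.] 78.1 mean [641.  47.  27.] blue 65 [685.  37.  25.]
boxtube [589. 349.  92.]
side
tube1 133 [448. -16.] 16 96.0 [447. -18.]
tube2 113 [356. 289.] 21 97.0 [355. 284.]
dish1 293 [442. 147.] 33 [441. 145.] 14.6
dish2 630 [ 346. -305.] 31 [ 345. -306.] 14.4
fixed 493 [ 570. -304.] 32 [ 568. -307.] 17.3
box 615 [572. 296.] [165.  56.] 76.3 mean [570. 293.  46.] blue 0 
dtray 985 [ 571. -304.] [139. 189.] 3.3 mean [ 570. -306.   11.] blue 0 
ftray 596 [634.  -3.] [193. 139.] 78.9 mean [628. -16.  10.] blue 1 [680.  25.  11.]
flask 859 [ 455. -147.] [100.  55.] 0.0 mean [ 441. -151.   22.] blue 58 [ 493. -150.   22.]
fflask 514 [640.  39.] [ 57. 132.] 76.8 mean [632.  36.  26.] blue 44 [680.  25.  24.]
boxtube [580. 339.  89.]
```

```bash
cat > plan.py <<'E'
from h import *
import sys
# usage: plan.py jaw n x y z psi_deg  [n x y z psi ...]
from scipy.spatial.transform import Rotation as R
s=robot.get_obs(); P=np.array(s["eef_pos"]); T=R.from_rotvec(s["eef_rot"]).as_matrix()
psi=np.arctan2(T[1,1],T[0,1]); print("t",round(s["time"],2),"pos",P.round(1),"psi",np.degrees(psi).round(1),"z",T[:,2].round(3),"q",np.round(s["joint_positions"],2))
a=list(map(float,sys.argv[1:])); jaw=a.pop(0)
while a:
    n,x,y,z,g=int(a[0]),*a[1:5]; a=a[5:]
    D=(np.array([x,y,z])-P)/n/1000; t=(psi-np.radians(g)); t=((t+np.pi)%(2*np.pi)-np.pi)/n
    rows=[]
    for i in range(n):
        X=np.array([-np.sin(psi),np.cos(psi)]);Y=np.array([np.cos(psi),np.sin(psi)])
        rows.append([jaw,round(D[:2]@X,4),round(D[:2]@Y,4),round(-D[2],4),round(t,4)]); psi-=t
    P=np.array([x,y,z]); print(*(",".join(f"{k:g}" for k in r)+"," for r in rows),sep="\n")
E
python3 plan.py 60 10 356 291 180 -13
```

```text
t 0.9 pos [209.4 667.9 213.9] psi 72.6 z [ 0. -0. -1.] q [ 1.23  0.38  1.73 -0.    1.03 -0.03]
60,-0.0253,-0.0316,0.0034,0.1494,
60,-0.0297,-0.0275,0.0034,0.1494,
60,-0.0334,-0.0227,0.0034,0.1494,
60,-0.0365,-0.0175,0.0034,0.1494,
60,-0.0387,-0.0119,0.0034,0.1494,
60,-0.04,-0.006,0.0034,0.1494,
60,-0.0404,0,0.0034,0.1494,
60,-0.04,0.006,0.0034,0.1494,
60,-0.0387,0.0119,0.0034,0.1494,
60,-0.0364,0.0175,0.0034,0.1494,
```

>>> {"name": "carry_out", "arguments": {"plan": [60,-0.025,-0.032,0.003,0.15,60,-0.03,-0.027,0.003,0.15,60,-0.033,-0.023,0.003,0.15,60,-0.036,-0.017,0.003,0.15,60,-0.039,-0.012,0.003,0.15,60,-0.04,-0.006,0.003,0.15,60,-0.04,0,0.003,0.15,60,-0.04,0.006,0.004,0.15,60,-0.039,0.012,0.004,0.15,60,-0.036,0.017,0.004,0.15], "newtons": 15}}

```text
time: 2.15
eef_pos: [354.5, 290.4, 181.0]
eef_rot: [2.469, 1.942, 0.001]
wrist_force: [0.8, 0.0, 0.8]
gripper_width: 0.603
gripper_force: 0.0
```

```bash
python3 plan.py 60 5 356 291 66 -13; python3 - <<'E'
from h import *
c=viewer.calibration("wrist");p,d=viewer.camera("wrist");save("w1",p)
d=d.astype(float);v,u=np.nonzero(d>0);w=world("wrist",u.astype(float),v.astype(float),d[v,u],c)
print(np.round(np.linalg.inv(np.array(c["extrinsics"])),2),np.percentile(w,[1,50,99],axis=0).round())
for (x,y,lo,hi) in [(356,291,85,105)]:
    m=(np.hypot(w[:,0]-x,w[:,1]-y)<40)&(w[:,2]>lo)&(w[:,2]<hi)
    if m.any(): print(m.sum(),cv2.minEnclosingCircle(w[m][:,:2].astype(np.float32)),w[m].mean(0))
E
```

```text
t 2.15 pos [354.5 290.4 181. ] psi -13.6 z [ 0.  0. -1.] q [ 0.64  0.04  2.23 -0.    0.87  0.87]
60,0.0002,0.0003,0.023,-0.0022,
60,0.0002,0.0003,0.023,-0.0022,
60,0.0002,0.0003,0.023,-0.0022,
60,0.0002,0.0003,0.023,-0.0022,
60,0.0002,0.0003,0.023,-0.0022,
[[ 9.7000e-01  2.3000e-01  6.0000e-02  3.7331e+02]
 [-2.4000e-01  9.4000e-01  2.6000e-01  3.6121e+02]
 [ 0.0000e+00 -2.6000e-01  9.6000e-01  3.5150e+02]
 [ 0.0000e+00  0.0000e+00  0.0000e+00  1.0000e+00]] [[ 45. 132.  -2.]
 [363. 321.   1.]
 [670. 523. 310.]]
1261 ((357.80316162109375, 289.9517822265625), 16.471282958984375) [358.02510001 291.06927725  92.29791527]
```

The wrist view agrees: the tube's cap is centred at (358,290.5) with the expected radius.

>>> {"name": "carry_out", "arguments": {"plan": [60,0.001,0.003,0.02,0,60,0,0,0.025,0,60,0,0,0.025,0,60,0,0,0.025,0,60,0,0,0.02,0,20,0,0,0,0,20,0,0,0,0,20,0,0,0,0,20,0,0,0,0,20,0,0,0,0], "newtons": 15}}

```text
time: 3.45
eef_pos: [357.9, 292.2, 66.7]
eef_rot: [2.465, 1.948, 0.002]
wrist_force: [-0.3, 0.0, 7.5]
gripper_width: 0.346
gripper_force: 15.0
```

```bash
python3 plan.py 20 3 358 290 156 -13.3 6 572 297.5 156 -13.3
```

```text
t 3.45 pos [357.9 292.2  66.7] psi -13.4 z [ 0.001  0.001 -1.   ] q [0.63 0.26 2.26 0.   0.62 0.87]
20,-0.0007,0.0002,-0.0298,-0.0003,
20,-0.0007,0.0002,-0.0298,-0.0003,
20,-0.0007,0.0002,-0.0298,-0.0003,
20,0.0094,0.0344,-0,0,
20,0.0094,0.0344,-0,0,
20,0.0094,0.0344,-0,0,
20,0.0094,0.0344,-0,0,
20,0.0094,0.0344,-0,0,
20,0.0094,0.0344,-0,0,
```

>>> {"name": "carry_out", "arguments": {"plan": [20,0,0,-0.02,0,20,0,0,-0.035,0,20,0,0,-0.035,0,20,0.008,0.03,0,0,20,0.01,0.037,0,0,20,0.01,0.037,0,0,20,0.01,0.037,0,0,20,0.009,0.035,0,0,20,0.008,0.03,0,0,20,0,0,0,0]}}

```text
time: 4.7
eef_pos: [572.0, 297.6, 156.1]
eef_rot: [2.465, 1.947, 0.001]
wrist_force: [-0.2, -0.5, -1.5]
gripper_width: 0.346
gripper_force: 15.0
```

```bash
python3 plan.py 20 5 572 297.5 72 -13.3; python3 - <<'E'
from h import *
c=viewer.calibration("wrist");p,d=viewer.camera("wrist");save("w2",p)
d=d.astype(float);v,u=np.nonzero(d>0);w=world("wrist",u.astype(float),v.astype(float),d[v,u],c)
m=(np.hypot(w[:,0]-572,w[:,1]-297)<95)&(w[:,2]>44)&(w[:,2]<54)
print(m.sum(),cv2.minAreaRect(w[m][:,:2].astype(np.float32)))
E
```

```text
t 4.7 pos [572.  297.6 156.1] psi -13.4 z [ 0.001  0.    -1.   ] q [ 0.44  0.37  1.88 -0.    0.9   0.68]
20,-0,0,0.0168,-0.0004,
20,-0,0,0.0168,-0.0004,
20,-0,0,0.0168,-0.0004,
20,-0,0,0.0168,-0.0004,
20,-0,0,0.0168,-0.0004,
1375 ((577.0767822265625, 311.79815673828125), (120.20477294921875, 52.14706039428711), 76.59210968017578)
```

View pics/w2.png

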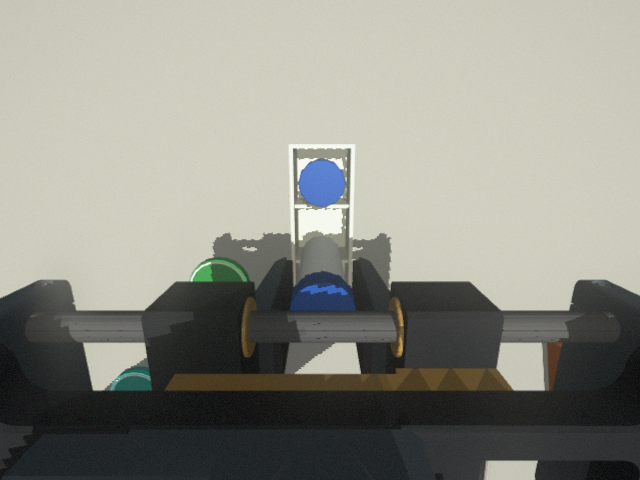

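The held tube hangs straight between the fingers. The box's filled cell shows at (322,183) with the empty centre cell below it; the refined box centre is (573.6,297.2).

>>> {"name": "carry_out", "arguments": {"plan": [20,0,0.0015,0.02,0,20,0,0,0.025,0,20,0,0,0.025,0,20,0,0,0.011,0,20,0,0,0.005,0,20,0,0,0,0,50,0,0,0,0,50,0,0,0,0,50,0,0,-0.02,0,50,0,0,-0.05,0]}}

```text
time: 6.0
eef_pos: [570.9, 296.9, 140.1]
eef_rot: [-2.464, -1.948, 0.005]
wrist_force: [0.5, 0.8, 0.1]
gripper_width: 0.498
gripper_force: 0.0
```

```bash
python3 plan.py 60 8 449 -13 170 -13.3 ; python3 - <<'E'
from h import *
c=viewer.calibration("wrist");p,d=viewer.camera("wrist");save("w3",p)
d=d.astype(float);v,u=np.nonzero(d>0);w=world("wrist",u.astype(float),v.astype(float),d[v,u],c)
m=(np.hypot(w[:,0]-573,w[:,1]-297)<25)&(w[:,2]>85)&(w[:,2]<105)
print(m.sum(),m.any() and (w[m].mean(0), cv2.minEnclosingCircle(w[m][:,:2].astype(np.float32))))
E
```

```text
t 6.0 pos [570.9 296.9 140.1] psi -13.4 z [-0.003 -0.001 -1.   ] q [ 0.44  0.39  1.88 -0.    0.88  0.68]
60,-0.0412,-0.0059,-0.0037,-0.0001,
60,-0.0412,-0.0059,-0.0037,-0.0001,
60,-0.0412,-0.0059,-0.0037,-0.0001,
60,-0.0412,-0.0059,-0.0037,-0.0001,
60,-0.0412,-0.0059,-0.0037,-0.0001,
60,-0.0412,-0.0059,-0.0037,-0.0001,
60,-0.0412,-0.0059,-0.0037,-0.0001,
60,-0.0412,-0.0059,-0.0037,-0.0001,
1793 (array([571.95284655, 296.79511329,  95.04556557]), ((571.7236938476562, 295.4256591796875), 16.366361618041992))
```

>>> {"name": "carry_out", "arguments": {"plan": [60,-0.03,-0.004,-0.01,0,60,-0.042,-0.006,-0.01,0,60,-0.046,-0.007,-0.01,0,60,-0.046,-0.007,0,0,60,-0.046,-0.007,0,0,60,-0.046,-0.006,0,0,60,-0.042,-0.006,0,0,60,-0.032,-0.004,0,0,60,0,0,0,0]}}

```text
time: 7.18
eef_pos: [449.8, -14.2, 171.1]
eef_rot: [2.466, 1.944, 0.002]
wrist_force: [0.9, -0.3, 0.2]
gripper_width: 0.598
gripper_force: 0.0
```

```bash
cat > circ.py <<'E'
from h import *
import sys
x,y,r,lo,hi=map(float,sys.argv[1:6])
c=viewer.calibration("wrist");p,d=viewer.camera("wrist");save(sys.argv[6],p)
d=d.astype(float);v,u=np.nonzero(d>0);w=world("wrist",u.astype(float),v.astype(float),d[v,u],c)
m=(np.hypot(w[:,0]-x,w[:,1]-y)<r)&(w[:,2]>lo)&(w[:,2]<hi); q=w[m]
if len(q): print(len(q),q.mean(0).round(1),"circle",np.round(cv2.minEnclosingCircle(q[:,:2].astype(np.float32))[0],1),np.round(cv2.minEnclosingCircle(q[:,:2].astype(np.float32))[1],1),"rect",cv2.minAreaRect(q[:,:2].astype(np.float32)))
E
python3 circ.py 449 -13 40 85 105 w4;python3 plan.py 60 5 449 -13 67 -13.4
```

```text
1356 [450.9 -13.4  92.3] circle [450.8 -14.6] 16.5 rect ((450.7834777832031, -14.239566802978516), (31.51710319519043, 31.457691192626953), 12.109147071838379)
t 7.22 pos [450.3 -13.3 171. ] psi -13.5 z [ 0.002 -0.    -1.   ] q [-0.08  0.04  2.25  0.    0.85  0.15]
60,0,-0.0003,0.0208,-0.0002,
60,0,-0.0003,0.0208,-0.0002,
60,0,-0.0003,0.0208,-0.0002,
60,0,-0.0003,0.0208,-0.0002,
60,0,-0.0003,0.0208,-0.0002,
```

>>> {"name": "carry_out", "arguments": {"plan": [60,0,0.001,0.02,0,60,0,0,0.025,0,60,0,0,0.025,0,60,0,0,0.02,0,60,0,0,0.014,0,20,0,0,0,0,20,0,0,0,0,20,0,0,0,0,20,0,0,-0.02,0,20,0,0,-0.035,0]}}

```text
time: 8.48
eef_pos: [450.4, -13.0, 121.3]
eef_rot: [-2.464, -1.947, 0.002]
wrist_force: [-0.1, -0.5, 0.5]
gripper_width: 0.346
gripper_force: 15.0
```

```bash
python3 plan.py 20 7 562.2 249.6 160 -13.4
```

```text
t 8.47 pos [450.4 -13.  121.3] psi -13.4 z [-0.002  0.    -1.   ] q [-0.08  0.13  2.27 -0.    0.74  0.15]
20,0.0402,0.0069,-0.0055,0.0001,
20,0.0402,0.0069,-0.0055,0.0001,
20,0.0402,0.0069,-0.0055,0.0001,
20,0.0402,0.0069,-0.0055,0.0001,
20,0.0402,0.0069,-0.0055,0.0001,
20,0.0402,0.0069,-0.0055,0.0001,
20,0.0402,0.0069,-0.0055,0.0001,
```

>>> {"name": "carry_out", "arguments": {"plan": [20,0.025,0.004,-0.02,0,20,0.04,0.007,-0.017,0,20,0.045,0.008,0,0,20,0.045,0.008,0,0,20,0.045,0.008,0,0,20,0.043,0.007,0,0,20,0.038,0.006,0,0,20,0,0,0,0]}}

```text
time: 9.48
eef_pos: [563.3, 251.2, 158.4]
eef_rot: [2.463, 1.95, 0.002]
wrist_force: [-0.3, -0.9, -0.7]
gripper_width: 0.347
gripper_force: 15.0
```

```bash
python3 plan.py 20 4 562.2 249.6 72 -13.4
```

```text
t 9.47 pos [563.3 251.2 158.4] psi -13.2 z [ 0.001  0.001 -1.   ] q [0.38 0.32 1.93 0.   0.89 0.61]
20,-0.0005,-0.0002,0.0216,0.0007,
20,-0.0005,-0.0002,0.0216,0.0007,
20,-0.0005,-0.0002,0.0216,0.0007,
20,-0.0005,-0.0002,0.0216,0.0007,
```

>>> {"name": "carry_out", "arguments": {"plan": [20,-0.002,-0.001,0.02,0,20,0,0,0.025,0,20,0,0,0.025,0,20,0,0,0.013,0,20,0,0,0.005,0,20,0,0,0,0,50,0,0,0,0,50,0,0,0,0,50,0,0,-0.02,0,50,0,0,-0.05,0]}}

```text
time: 10.72
eef_pos: [560.0, 247.1, 140.2]
eef_rot: [-2.464, -1.948, 0.005]
wrist_force: [1.4, 0.3, 1.1]
gripper_width: 0.499
gripper_force: 0.0
```

```bash
python3 circ.py 562 249.5 25 85 105 w5; python3 plan.py 90 6 444 148.5 140 -13.4
```

```text
1796 [560.3 247.3  95.1] circle [560.  245.8] 16.4 rect ((560.0870361328125, 246.03704833984375), (31.42579460144043, 31.762649536132812), 68.21884155273438)
t 10.78 pos [563.7 248.6 148. ] psi -13.3 z [ 0.006  0.002 -1.   ] q [ 0.38  0.33  1.94 -0.    0.86  0.61]
90,-0.0208,-0.0156,0.0013,0.0002,
90,-0.0208,-0.0156,0.0013,0.0002,
90,-0.0208,-0.0155,0.0013,0.0002,
90,-0.0208,-0.0155,0.0013,0.0002,
90,-0.0208,-0.0155,0.0013,0.0002,
90,-0.0209,-0.0155,0.0013,0.0002,
```

View pics/w5.png

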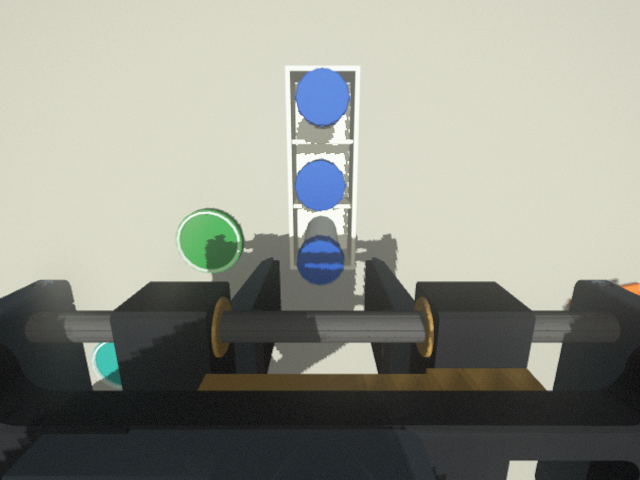

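All three cells now hold upright tubes, with caps at (322,97), (320,185) and (320,260). Next is the first dish.

>>> {"name": "carry_out", "arguments": {"plan": [50,-0.012,-0.008,-0.01,0,50,-0.02,-0.015,0,0,90,-0.026,-0.02,0,0,90,-0.026,-0.02,0,0,90,-0.024,-0.018,0,0,90,-0.017,-0.013,0,0,90,0,0,0,0]}}

```text
time: 11.65
eef_pos: [439.2, 146.7, 149.9]
eef_rot: [-2.465, -1.947, 0.001]
wrist_force: [0.5, 0.1, 0.7]
gripper_width: 0.904
gripper_force: 0.0
```

```bash
python3 circ.py 444 149 45 10 25 w6; python3 plan.py 90 5 444 149 3 -13.4
```

```text
3159 [444.7 149.2  13.9] circle [444.6 148.3] 29.9 rect ((444.4384765625, 148.55767822265625), (58.91825866699219, 58.60011672973633), 76.73514556884766)
t 11.7 pos [440.4 147.3 150.1] psi -13.4 z [ 0.  0. -1.] q [0.27 0.1  2.23 0.   0.81 0.51]
90,0.0005,0.0006,0.0294,0.0001,
90,0.0005,0.0006,0.0294,0.0001,
90,0.0005,0.0006,0.0294,0.0001,
90,0.0005,0.0006,0.0294,0.0001,
90,0.0005,0.0006,0.0294,0.0001,
```

>>> {"name": "carry_out", "arguments": {"plan": [90,0.0023,0.004,0.03,0,90,0,0,0.04,0,90,0,0,0.035,0,90,0,0,0.025,0,90,0,0,0.012,0,90,0,0,0.005,0,50,0,0,0,0,50,0,0,0,0,50,0,0,0,0,50,0,0,0,0], "newtons": 12}}

```text
time: 12.95
eef_pos: [445.7, 149.1, 3.6]
eef_rot: [2.464, 1.948, 0.002]
wrist_force: [-1.1, -0.4, 8.2]
gripper_width: 0.65
gripper_force: 12.0
```

```bash
python3 plan.py 50 3 444.5 149 70 -13.4 10 572 -303.5 80 -13.4
```

```text
t 12.95 pos [445.7 149.1   3.6] psi -13.4 z [ 0.001  0.    -1.   ] q [0.27 0.41 2.24 0.   0.49 0.51]
50,-0.0001,-0.0004,-0.0221,0.0003,
50,-0.0001,-0.0004,-0.0221,0.0003,
50,-0.0001,-0.0004,-0.0221,0.0003,
50,-0.0411,0.0229,-0.001,0,
50,-0.0411,0.0229,-0.001,0,
50,-0.0411,0.0229,-0.001,0,
50,-0.0411,0.0229,-0.001,0,
50,-0.0411,0.0229,-0.001,0,
50,-0.0411,0.0229,-0.001,0,
50,-0.0411,0.0229,-0.001,0,
50,-0.0411,0.0229,-0.001,0,
50,-0.0411,0.0229,-0.001,0,
50,-0.0411,0.0229,-0.001,0,
```

>>> {"name": "carry_out", "arguments": {"plan": [50,0,0,-0.02,0,50,0,0,-0.035,0,50,-0.02,0.01,-0.035,0,50,-0.04,0.02,0,0,50,-0.05,0.026,0,0,50,-0.05,0.026,0,0,50,-0.05,0.026,0,0,50,-0.05,0.026,0,0,50,-0.05,0.026,0,0,50,-0.05,0.026,0,0]}}

```text
time: 14.2
eef_pos: [543.2, -246.3, 93.3]
eef_rot: [2.465, 1.948, 0.0]
wrist_force: [-0.4, 0.7, -0.1]
gripper_width: 0.654
gripper_force: 12.0
```

>>> {"name": "carry_out", "arguments": {"plan": [50,-0.05,0.026,0,0,50,-0.04,0.02,0,0,50,-0.02,0.01,0,0,50,0,0,0,0,50,0,0,0,0]}}

```text
time: 14.82
eef_pos: [571.7, -362.9, 92.7]
eef_rot: [-2.463, -1.948, 0.0]
wrist_force: [1.0, -0.1, -0.5]
gripper_width: 0.649
gripper_force: 12.0
```

```bash
python3 circ.py 573 -303 45 15 22 w7; python3 plan.py 50 4 573.5 -303 95 -13.4
```

```text
5493 [ 573.3 -303.    17. ] circle [ 573.  -303.9] 29.8 rect ((573.0584716796875, -303.81634521484375), (58.976200103759766, 58.76680374145508), 29.688980102539062)
t 14.88 pos [ 571.8 -362.8   92.8] psi -13.3 z [-0.001  0.001 -1.   ] q [-0.6   0.5   1.82  0.    0.82 -0.37]
50,0.0146,-0.003,-0.0005,0.0004,
50,0.0146,-0.003,-0.0005,0.0004,
50,0.0146,-0.003,-0.0005,0.0004,
50,0.0146,-0.003,-0.0005,0.0004,
```

View pics/w7.png

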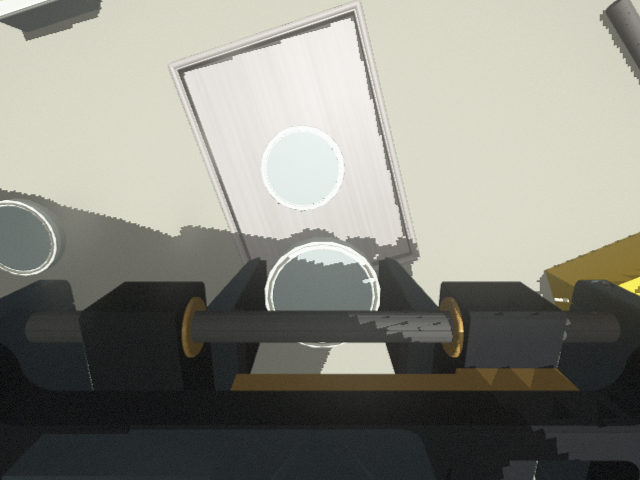

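The fixed dish is at (303,168), the held one level at (322,290); the fixed dish's measured centre is (573.1,−303.5), z 17. I'll move over it and set down.

>>> {"name": "carry_out", "arguments": {"plan": [50,0.015,-0.0035,0,0,50,0.022,-0.005,0,0,50,0.015,-0.003,0,0,50,0.006,-0.001,0.02,0,50,0,0,0.025,0,50,0,0,0.016,0,50,0,0,0.006,0,50,0,0,0.002,0,50,0,0,0,0,50,0,0,0,0]}}

```text
time: 16.12
eef_pos: [573.7, -305.2, 24.6]
eef_rot: [2.464, 1.948, 0.001]
wrist_force: [-0.3, 0.6, 0.5]
gripper_width: 0.653
gripper_force: 12.0
```

```bash
python3 plan.py 50 1 573.1 -303.5 21.8 -13.4; python3 circ.py 573 -303 45 26 40 w8
```

```text
t 16.12 pos [ 573.7 -305.2   24.6] psi -13.4 z [ 0.001 -0.    -1.   ] q [-0.52  0.56  1.88 -0.    0.69 -0.29]
50,0.0015,-0.001,0.0028,0.0008,
7867 [ 577.3 -297.5   34.5] circle [ 577.4 -297.2] 39.8 rect ((570.725341796875, -303.5650939941406), (59.296939849853516, 74.45527648925781), 57.11676788330078)
```

>>> {"name": "carry_out", "arguments": {"plan": [50,0.002,-0.001,0.001,0,50,0,0,0.0015,0,50,0,0,0,0,70,0,0,0,0,80,0,0,0,0,80,0,0,-0.02,0,80,0,0,-0.05,0,80,0,0,-0.05,0,80,-0.03,0.007,0,0,80,-0.03,0.007,0,0]}}

```text
time: 17.42
eef_pos: [573.2, -365.2, 144.0]
eef_rot: [2.462, 1.947, 0.001]
wrist_force: [0.8, 0.6, -0.4]
gripper_width: 0.803
gripper_force: 0.0
```

```bash
python3 circ.py 573 -303 45 26 40 w9;  python3 plan.py 90 9 347.5 -303 150 -13.4
```

```text
4251 [ 574.7 -303.6   31.9] circle [ 574.6 -304.3] 29.9 rect ((574.3563842773438, -304.3990478515625), (58.4183235168457, 59.034339904785156), 77.1785659790039)
t 17.48 pos [ 573.1 -368.4  143.8] psi -13.4 z [ 0.002 -0.002 -1.   ] q [-0.61  0.43  1.8  -0.    0.9  -0.37]
90,0.0013,-0.0261,-0.0007,0,
90,0.0013,-0.0261,-0.0007,0,
90,0.0013,-0.0261,-0.0007,0,
90,0.0013,-0.0261,-0.0007,0,
90,0.0013,-0.0261,-0.0007,0,
90,0.0013,-0.0261,-0.0007,0,
90,0.0013,-0.0261,-0.0007,0,
90,0.0013,-0.0261,-0.0007,0,
90,0.0013,-0.0261,-0.0007,0,
```

>>> {"name": "carry_out", "arguments": {"plan": [90,0.001,-0.018,0,0,90,0.001,-0.028,0,0,90,0.001,-0.03,0,0,90,0.001,-0.03,0,0,90,0.001,-0.03,0,0,90,0.001,-0.03,0,0,90,0.002,-0.03,0,0,90,0.002,-0.024,0,0,90,0.001,-0.015,0,0,90,0,0,0,0]}}

```text
time: 18.73
eef_pos: [345.9, -298.9, 141.8]
eef_rot: [2.465, 1.948, 0.0]
wrist_force: [0.5, 0.1, 0.9]
gripper_width: 0.899
gripper_force: 0.0
```

```bash
python3 circ.py 347.5 -303 45 10 25 w10; python3 plan.py 90 5 347.5 -303 3.5 -13.4
```

```text
3251 [ 347.9 -303.1   13.9] circle [ 347.8 -304.1] 30.0 rect ((347.8525390625, -303.974609375), (58.957576751708984, 59.04301452636719), 35.91790771484375)
t 18.77 pos [ 346.7 -299.4  141.9] psi -13.4 z [ 0.001 -0.001 -1.   ] q [-0.76  0.11  2.25  0.    0.79 -0.53]
90,-0.0007,0.0003,0.0277,0.0001,
90,-0.0007,0.0003,0.0277,0.0001,
90,-0.0007,0.0003,0.0277,0.0001,
90,-0.0007,0.0003,0.0277,0.0001,
90,-0.0007,0.0003,0.0277,0.0001,
```

>>> {"name": "carry_out", "arguments": {"plan": [90,-0.004,0.0023,0.03,0,90,0,0,0.037,0,90,0,0,0.033,0,90,0,0,0.022,0,90,0,0,0.011,0,90,0,0,0.005,0,50,0,0,0,0,50,0,0,0,0,50,0,0,0,0,50,0,0,0,0]}}

```text
time: 20.02
eef_pos: [348.2, -304.1, 4.0]
eef_rot: [2.464, 1.948, 0.0]
wrist_force: [-1.0, 1.6, 8.3]
gripper_width: 0.65
gripper_force: 12.0
```

```bash
python3 plan.py 50 3 347.8 -303.6 95 -13.4 8 574 -363 95 -13.4
```

```text
t 20.02 pos [ 348.2 -304.1    4. ] psi -13.3 z [ 0.001 -0.001 -1.   ] q [-0.77  0.4   2.25 -0.    0.49 -0.54]
50,0.0001,-0.0002,-0.0303,0.0003,
50,0.0001,-0.0002,-0.0303,0.0003,
50,0.0001,-0.0002,-0.0303,0.0003,
50,-0.0007,0.0292,-0,0,
50,-0.0007,0.0292,-0,0,
50,-0.0007,0.0292,-0,0,
50,-0.0007,0.0292,-0,0,
50,-0.0007,0.0292,-0,0,
50,-0.0007,0.0292,-0,0,
50,-0.0007,0.0292,-0,0,
50,-0.0007,0.0292,-0,0,
```

>>> {"name": "carry_out", "arguments": {"plan": [50,0,0,-0.02,0,50,0,0,-0.035,0,50,0.003,0.01,-0.035,0,50,0.006,0.03,0,0,50,0.009,0.038,0,0,50,0.009,0.038,0,0,50,0.009,0.038,0,0,50,0.009,0.036,0,0,50,0.005,0.02,0,0,50,0.0025,0.0095,0,0]}}

```text
time: 21.28
eef_pos: [573.9, -303.3, 93.3]
eef_rot: [-2.464, -1.949, 0.0]
wrist_force: [-1.4, -0.1, 0.4]
gripper_width: 0.652
gripper_force: 12.0
```

>>> {"name": "carry_out", "arguments": {"plan": [50,0,0,0,0,50,0,0,0.02,0,50,0,0,0.02,0,50,0,0,0.01,0,50,0,0,0,0,50,0,0,0,0]}}

```text
time: 22.02
eef_pos: [573.7, -303.6, 43.7]
eef_rot: [2.464, 1.948, 0.0]
wrist_force: [0.2, -0.0, 0.3]
gripper_width: 0.653
gripper_force: 12.0
```

```bash
python3 plan.py 50 2 573.8 -303.8 37 -13.4;python3 -c "
from h import *
p,d=viewer.camera('wrist');save('w11',p)"
```

```text
t 22.02 pos [ 573.7 -303.6   43.7] psi -13.4 z [ 0. -0. -1.] q [-0.52  0.53  1.89  0.    0.72 -0.29]
50,-0.0001,0.0001,0.0033,0.0004,
50,-0.0001,0.0001,0.0033,0.0004,
```

View pics/w11.png

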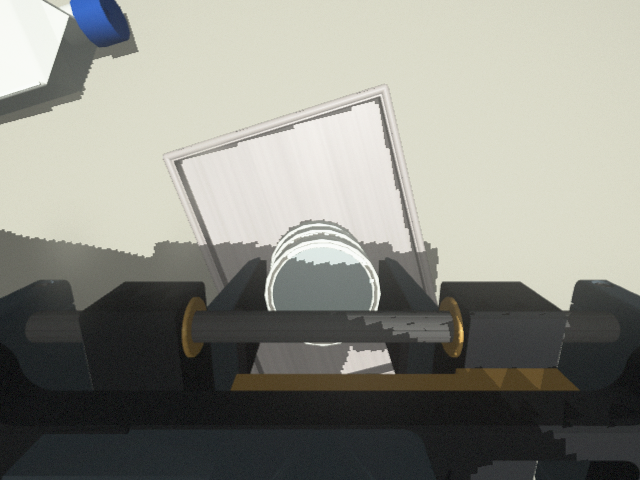

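The held dish (322,290) is directly over the pile, whose rims show just behind it at (318,232).

>>> {"name": "carry_out", "arguments": {"plan": [50,0,0,0.004,0,50,0,0,0.0025,0,50,0,0,0,0,50,0,0,0,0,70,0,0,0,0,80,0,0,0,0,80,0,0,-0.02,0,80,0,0,-0.05,0,80,-0.03,0.007,-0.04,0,80,-0.02,0.005,0,0]}}

```text
time: 23.32
eef_pos: [575.6, -357.1, 152.1]
eef_rot: [2.459, 1.944, 0.003]
wrist_force: [0.1, -0.1, -0.8]
gripper_width: 0.802
gripper_force: 0.0
```

```bash
python3 circ.py 573 -303 45 42 55 w12;  python3 plan.py 90 9 442 -146 150 87
```

```text
4349 [ 575.5 -303.3   46.9] circle [ 575.4 -304. ] 29.8 rect ((575.250244140625, -303.99822998046875), (58.565059661865234, 58.688175201416016), 77.0889892578125)
t 23.38 pos [ 574.6 -358.4  149.9] psi -13.4 z [ 0.004 -0.003 -1.   ] q [-0.59  0.42  1.81 -0.    0.91 -0.36]
90,0.0195,-0.0198,-0,-0.1947,
90,0.023,-0.0157,-0,-0.1947,
90,0.0256,-0.0109,-0,-0.1947,
90,0.0272,-0.0057,-0,-0.1947,
90,0.0278,-0.0004,-0,-0.1947,
90,0.0274,0.005,-0,-0.1947,
90,0.0259,0.0102,-0,-0.1947,
90,0.0234,0.015,-0,-0.1947,
90,0.0201,0.0193,-0,-0.1947,
```

```bash
python3 plan.py 85 8 425 -146 160 -88
```

```text
t 23.38 pos [ 574.6 -358.4  149.9] psi -13.4 z [ 0.004 -0.003 -1.   ] q [-0.59  0.42  1.81 -0.    0.91 -0.36]
85,0.0215,-0.0243,-0.0013,0.1628,
85,0.0173,-0.0275,-0.0013,0.1628,
85,0.0126,-0.0299,-0.0013,0.1628,
85,0.0076,-0.0316,-0.0013,0.1628,
85,0.0023,-0.0324,-0.0013,0.1628,
85,-0.0029,-0.0323,-0.0013,0.1628,
85,-0.0081,-0.0314,-0.0013,0.1628,
85,-0.0131,-0.0297,-0.0013,0.1628,
```

>>> {"name": "carry_out", "arguments": {"plan": [85,0.0215,-0.024,-0.001,0.163,85,0.017,-0.0275,-0.001,0.163,85,0.0125,-0.03,-0.001,0.163,85,0.0075,-0.0315,-0.001,0.163,85,0.0025,-0.0325,-0.001,0.163,85,-0.003,-0.0325,-0.002,0.163,85,-0.008,-0.0315,-0.002,0.163,85,-0.013,-0.03,-0.002,0.163,85,0,0,0,0,85,0,0,0,0]}}

```text
time: 24.62
eef_pos: [424.6, -142.4, 158.0]
eef_rot: [3.141, 0.057, 0.0]
wrist_force: [-0.5, -0.7, 0.3]
gripper_width: 0.848
gripper_force: 0.0
```

```bash
cat > fl.py <<'E'
from h import *
import sys
# flask fit: top-surface points; sides' direction & origin
x,y,z0=map(float,sys.argv[1:4])
c=viewer.calibration("wrist");p,d=viewer.camera("wrist");save(sys.argv[4],p)
d=d.astype(float);v,u=np.nonzero(d>0);w=world("wrist",u.astype(float),v.astype(float),d[v,u],c);col=p[v,u].astype(int)
m=(np.hypot(w[:,0]-x-12,w[:,1]-y)<75)&(w[:,2]>z0+8)&(w[:,2]<z0+33); q=w[m]; b=(col[m][:,2]>col[m][:,0]+40)
print(len(q),"rect",cv2.minAreaRect(q[:,:2].astype(np.float32)),"blue",b.sum(),q[b].mean(0).round(1))
t=q[(~b)&(q[:,2]>z0+22)]
print("body top",len(t),t.mean(0).round(1),cv2.minAreaRect(t[:,:2].astype(np.float32)))
E
python3 fl.py 440 -145 0 w13; python3 plan.py 85 5 441 -146 13 -88
```

```text
4506 rect ((456.20733642578125, -145.4210662841797), (93.7420883178711, 50.01430130004883), 2.005443811416626) blue 433 [ 495.9 -143.3   23.9]
body top 3921 [ 443.8 -145.9   25.6] ((456.17803955078125, -145.42208862304688), (93.68343353271484, 50.01430130004883), 2.005443811416626)
t 24.68 pos [ 424.8 -142.6  158. ] psi -88.0 z [ 0. -0. -1.] q [-0.38  0.06  2.26 -0.    0.82  1.16]
85,0.0032,0.0008,0.029,0.0001,
85,0.0032,0.0008,0.029,0.0001,
85,0.0032,0.0008,0.029,0.0001,
85,0.0032,0.0008,0.029,0.0001,
85,0.0032,0.0008,0.029,0.0001,
```

View pics/w13.png

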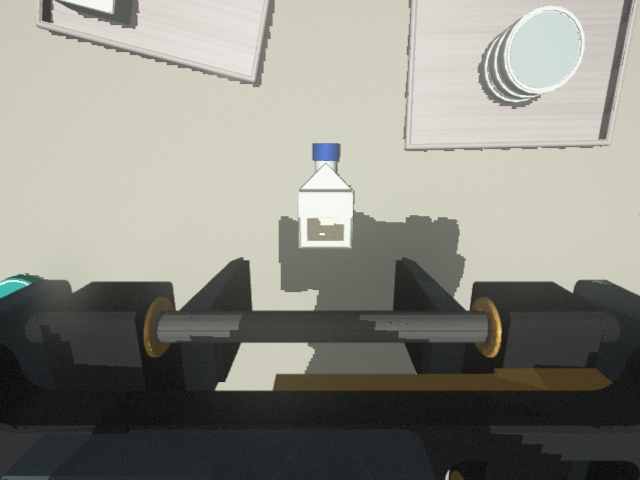

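The flask is at (326,205), neck pointing up in the image (+x), yaw 2°; the dish pile is at (530,55), square and three high. Now I grasp the flask.

>>> {"name": "carry_out", "arguments": {"plan": [85,0.009,0.002,0.02,0,85,0.0078,0.0019,0.035,0,85,0,0,0.035,0,85,0,0,0.03,0,85,0,0,0.018,0,85,0,0,0.008,0,40,0,0,0,0,40,0,0,0,0,40,0,0,0,0,40,0,0,0,0]}}

```text
time: 25.92
eef_pos: [441.7, -145.7, 12.6]
eef_rot: [3.141, 0.053, 0.002]
wrist_force: [-2.6, 0.3, 7.4]
gripper_width: 0.548
gripper_force: 12.0
```

```bash
python3 plan.py 40 3 441.5 -146 90 -88 6 570 -54 90 -101.5
```

```text
t 25.93 pos [ 441.7 -145.7   12.6] psi -88.1 z [ 0.001 -0.    -1.   ] q [-0.37  0.38  2.25 -0.    0.51  1.17]
40,-0.0001,0.0001,-0.0258,-0.0003,
40,-0.0001,0.0001,-0.0258,-0.0003,
40,-0.0001,0.0001,-0.0258,-0.0003,
40,0.0219,-0.0146,-0,0.0393,
40,0.0213,-0.0154,-0,0.0393,
40,0.0207,-0.0163,-0,0.0393,
40,0.0201,-0.0171,-0,0.0393,
40,0.0194,-0.0178,-0,0.0393,
40,0.0187,-0.0186,-0,0.0393,
```

>>> {"name": "carry_out", "arguments": {"plan": [40,0,0,-0.02,0,40,0,0,-0.03,0,40,0,0,-0.03,0,40,0.022,-0.0146,0,0.04,40,0.021,-0.0155,0,0.039,40,0.021,-0.0163,0,0.039,40,0.02,-0.017,0,0.039,40,0.0195,-0.018,0,0.039,40,0.0185,-0.0185,0,0.039,40,0,0,0,0]}}

```text
time: 27.18
eef_pos: [570.8, -52.7, 92.2]
eef_rot: [3.126, -0.314, 0.002]
wrist_force: [-0.2, -0.4, -0.5]
gripper_width: 0.546
gripper_force: 12.0
```

```bash
cat > tray.py <<'E'
from h import *
c=viewer.calibration("wrist");p,d=viewer.camera("wrist");save("w14",p)
d=d.astype(float);v,u=np.nonzero(d>0);w=world("wrist",u.astype(float),v.astype(float),d[v,u],c);col=p[v,u].astype(int)
m=(abs(w[:,0]-640)<100)&(abs(w[:,1])<120)&(w[:,2]>2)&(w[:,2]<13.5)
print(m.sum(),cv2.minAreaRect(w[m][:,:2].astype(np.float32)))
m=(np.hypot(w[:,0]-641,w[:,1]-42)<75)&(w[:,2]>15)&(w[:,2]<34)&(w[:,1]>5)
b=(col[m][:,2]>col[m][:,0]+40);q=w[m]
print(m.sum(),"fixed flask",cv2.minAreaRect(q[:,:2].astype(np.float32)),"body mean",q[~b].mean(0),"cap",q[b].mean(0))
E
python3 tray.py; python3 plan.py 40 5 611 -44 90 -101.5
```

```text
28897 ((653.3504028320312, 1.649566650390625), (237.2347869873047, 169.70761108398438), 89.58956146240234)
8521 fixed flask ((644.5498046875, 48.89366912841797), (69.36244201660156, 98.82271575927734), 78.38738250732422) body mean [634.52294014  39.18222523  27.80781544] cap [683.44291989  29.72250076  27.0760498 ]
t 27.23 pos [569.7 -53.2  92. ] psi -101.4 z [ 0. -0. -1.] q [-0.13  0.36  2.04 -0.    0.74  1.64]
40,0.0077,-0.0034,0.0004,0.0002,
40,0.0077,-0.0034,0.0004,0.0002,
40,0.0077,-0.0034,0.0004,0.0002,
40,0.0077,-0.0034,0.0004,0.0002,
40,0.0077,-0.0034,0.0004,0.0002,
```

View pics/w14.png

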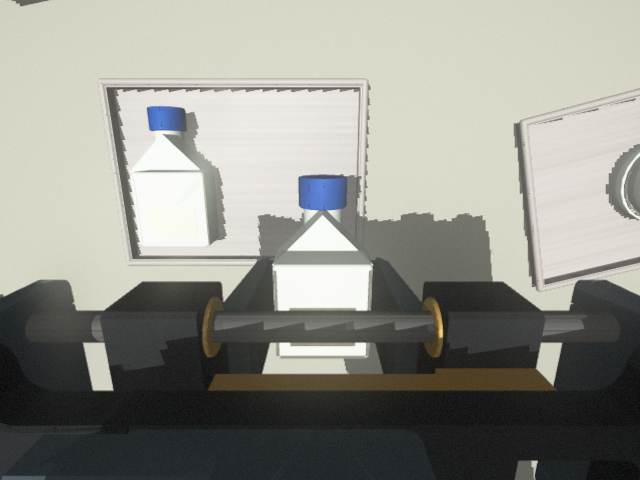

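```bash
cat > tray2.py <<'E'
from h import *
c=viewer.calibration("wrist");p,d=viewer.camera("wrist")
d=d.astype(float);v,u=np.nonzero(d>0);w=world("wrist",u.astype(float),v.astype(float),d[v,u],c);col=p[v,u].astype(int)
k=(w[:,1]>8)&(w[:,1]<85)&(w[:,0]>580)
q=w[k&(w[:,2]>25)&(w[:,2]<34)];print(len(q),cv2.minAreaRect(q[:,:2].astype(np.float32)))
# tray lip: visible far edge, left edge, near edge in image, z 8..14
L=(w[:,2]>9)&(w[:,2]<14); e=np.radians(-11.5); X=np.array([np.cos(e),np.sin(e)]);Y=np.array([-X[1],X[0]])
r=(w[:,:2]-[634,-3]); a=r@X; b=r@Y
for n,mm in [("far",L&(abs(a-64)<8)&(abs(b)<60)),("near",L&(abs(a+64)<8)&(b>10)&(b<80)),("left",L&(abs(b-89)<8)&(abs(a)<50)),("right",L&(abs(b+89)<8)&(a>10)&(a<50))]:
    t=a if n in("far","near") else b; s=b if n in("far","near") else a
    if mm.sum()>10: print(n,mm.sum(),np.percentile(t[mm],[5,50,95]).round(1),"slope deg",np.degrees(np.arctan(np.polyfit(s[mm],t[mm],1)[0])).round(2))
E
python3 tray2.py
```

```text
7659 ((644.7921142578125, 39.393028259277344), (51.31106948852539, 94.60775756835938), 78.12023162841797)
far 1699 [63.4 65.9 68.8] slope deg -0.02
near 634 [-65.1 -62.4 -60.3] slope deg -0.1
left 1249 [85.4 87.3 90.4] slope deg -0.03
right 459 [-93.3 -90.6 -88.2] slope deg -0.26
```

The fixed flask is at (172,190), neck up; the held one at (323,265) points the same way. Target for the flask origin: (612.7,−46.3).

>>> {"name": "carry_out", "arguments": {"plan": [40,0.01,-0.004,0,0,40,0.014,-0.005,0,0,40,0.012,-0.0045,0,0,40,0.005,-0.002,0.015,0,40,0,0,0.025,0,40,0,0,0.02,0,40,0,0,0.01,0,40,0,0,0,0,40,0,0,0,0]}}

```text
time: 28.4
eef_pos: [613.4, -46.5, 22.5]
eef_rot: [-3.126, 0.316, -0.001]
wrist_force: [0.6, 0.4, 0.0]
gripper_width: 0.547
gripper_force: 12.0
```

```bash
python3 plan.py 40 2 612.7 -46.3 15.8 -101.6
```

```text
t 28.4 pos [613.4 -46.5  22.5] psi -101.5 z [ 0.001 -0.    -1.   ] q [-0.11  0.53  1.95  0.    0.66  1.66]
40,-0.0004,-0.0001,0.0034,0.0006,
40,-0.0004,-0.0001,0.0034,0.0006,
```

>>> {"name": "carry_out", "arguments": {"plan": [40,0,0,0.004,0,40,0,0,0.0025,0,40,0,0,0,0,40,0,0,0,0,64,0,0,0,0,64,0,0,0,0,64,0,0,-0.02,0,64,0,0,-0.05,0,64,0,0,-0.06,0,64,-0.03,0,-0.03,0]}}

```text
time: 29.65
eef_pos: [585.8, -40.8, 180.3]
eef_rot: [3.126, -0.316, 0.009]
wrist_force: [-0.2, 0.1, 0.4]
gripper_width: 0.643
gripper_force: 0.0
```

>>> {"name": "carry_out", "arguments": {"plan": [64,-0.04,0,-0.01,0,64,-0.03,0,0,0,64,0,0,0,0,64,0,0,0,0]}}

```text
time: 30.15
eef_pos: [515.9, -26.6, 186.4]
eef_rot: [3.126, -0.315, 0.003]
wrist_force: [0.2, 0.7, -0.2]
gripper_width: 0.643
gripper_force: 0.0
```

```bash
python3 fl.py 613 -46 3 w15; python3 - <<'E'
from h import *
s=robot.get_obs();print(s["eef_pos"],s["wrist_force"])
p,d=viewer.camera("side");save("side1",p)
c=viewer.calibration("side");d=d.astype(float);v,u=np.nonzero(d>0);w=world("side",u.astype(float),v.astype(float),d[v,u])
for lo,hi in[(22,31),(38,48)]:
    q=w[(np.hypot(w[:,0]-573,w[:,1]+304)<45)&(w[:,2]>lo)&(w[:,2]<hi)]; print(cv2.minEnclosingCircle(q[:,:2].astype(np.float32)))
cv2.imwrite("pics/fin.png",cv2.resize(p[100:380,60:460,::-1],(800,560)))
E
```

```text
7171 rect ((628.8836669921875, -33.947105407714844), (124.4464111328125, 133.91079711914062), 78.417236328125) blue 449 [666.1 -57.6  26.8]
body top 4838 [616.6 -38.2  28.6] ((632.2620849609375, -24.10903549194336), (103.81978607177734, 94.63900756835938), 78.44133758544922)
[515.99339847 -26.65611688 186.13527   ] [ 0.59880516  0.4360682  -0.50363886]
((568.4852294921875, -308.34130859375), 28.56431007385254)
((573.05908203125, -305.93572998046875), 31.53285789489746)
```

View pics/w15.png

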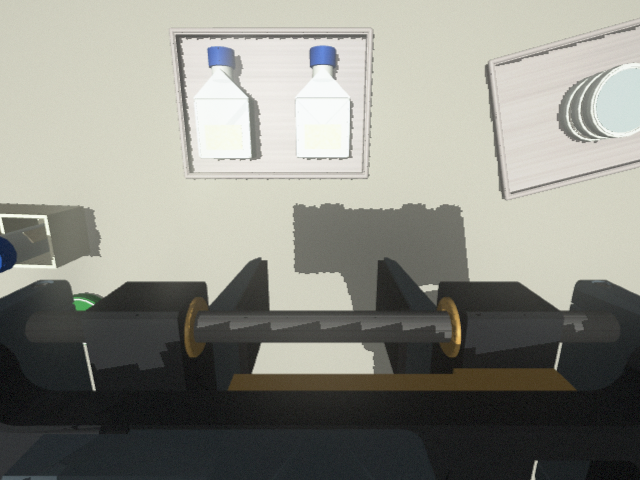

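View pics/fin.png

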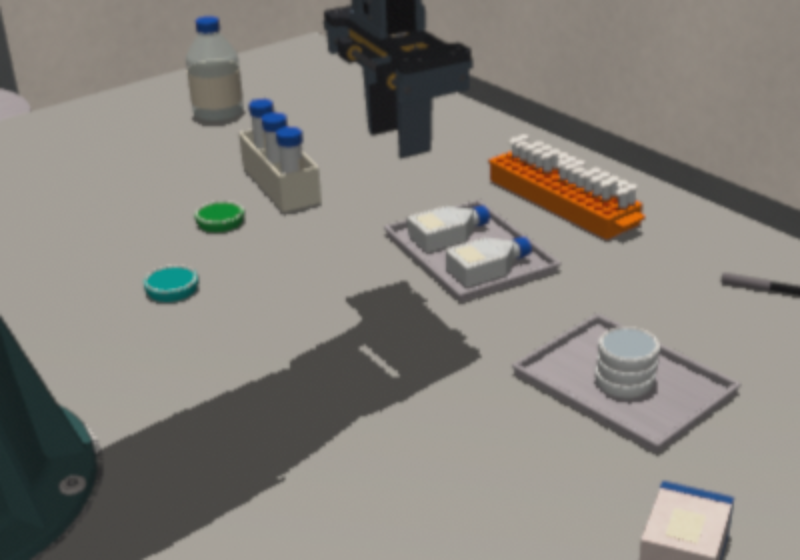

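The three tubes stand in the box, the dishes form one square pile of three, and the flasks lie side by side with necks the same way, at (223,105) and (323,105) in the wrist view. The rack, the carton and the decoys are untouched.

```bash
python3 -c "
from station import robot
print(robot.sign_off())"
```

```text
the job is handed in; nothing more can be done
None
```

All five pieces were put away as asked and the job was handed in after about 30 s of robot time; the last pictures showed everything in place, but the hand-in gave no verdict.

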